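Set a guide roller's gap with its eccentric, using a gauge block

TASK

Take the thicker of the two steel gauges out of the tray by its upright tab and lay it on the sloping stand, against the ledge, so that its blade lies in the gap between ledge and roller with the tab at the near end. Turn the eccentric's wing knob counter-clockwise until the roller just touches the blade, and let the knob go; then draw the gauge out endways along the ledge, toward yourself, until it is clear of the roller, without shifting the setting. Finally stand the gauge upright in the tray compartment it came from; leave the thinner gauge and the other things alone.

Things in the scene. Friction and masses are not known exactly. Their poses are not given: they have to be found in the camera images.
- guide_deck: Deck of a fixed stand behind the card rack, 94 x 195 mm, sloping 30 degrees: its low side with the ledge is at the right. Frame: x up the slope (roughly left), y along the ledge (roughly toward the robot), z square out of the deck. Origin: on the deck at the foot of the ledge's uphill face, level in y with the eccentric's pivot, 105 mm above the bench. Surface spans x -24 to 70, y -57 to 137 mm.
- ledge_mid (a point): Middle of the upper uphill edge of the steel ledge bar, at deck (0, 40, 18) mm. The bar is 18 mm high and 14 mm wide (deck x -14 to 0) and runs along deck y from -54 to +134 mm; the gauge lies against its uphill face. The gap is between that face and the roller. The card rack in front is 62 mm high; the deck's near end overhangs it.
- knob_grip (a point): Grip point of the eccentric's steel wing knob, on the pivot axis (square to the deck at deck x 39.8, y 0 mm), 45 mm above the deck. The wing is a bar 10 mm thick, 38 mm long, 26 to 54 mm above the deck, over a 24 mm collar. At joint 0 the bar's length is turned 0.15 rad counter-clockwise from deck y; it turns with the joint.
- eccentric (a joint): Eccentric's angle, rad, counter-clockwise positive looking down on the deck; range -1.0 to 1.2; starts -0.8 to -0.2 (gap 28 to 23 mm). The roller's centre is 8 mm off the pivot, toward deck +y at 0: gap = 21.8 - 8 sin(angle) mm, so 18 mm (thick gauge) at 0.5. Stays where left (friction 0.05 N m); the roller stops when it meets a gauge that lies against the ledge.
- guide_roller: Steel roller, 36 mm diameter, 14 mm high (3.5 to 17.5 mm above the deck), free to spin on the eccentric's pin under the knob. Origin: on the roller's axis, at the deck's surface.
- thick_gauge: The thicker of two plain steel L-shaped gauges, 0.2 kg, 18 mm thick (x). The blade is 95 mm long (y) and 20 mm high; a tab for the fingers, 24 mm long in y and also 18 mm thick, rises at its +y end (centred at y = +34.5 mm) to 50 mm above the underside. Origin: centre of the underside, z up.
- thin_gauge: The same shape but 12 mm thick; not to be used. Which tray compartment holds which gauge varies.
- gauge_tray: Low grey tray fixed on the bench, in front, left, 148 mm (x) by 122 mm (y), rim 11 mm high, walls 4 mm, floor about 4 mm thick, with one divider along y at its middle making two compartments 68 mm by 114 mm, their centres at x = -36 and +36 mm. Each holds one gauge standing, tab to +y (the near end). Origin: centre of the underside.
- flux_jar: Bystander: small amber jar with a black cap, 46 mm diameter, 38 mm high, right of the tray.
- dsub_plug: Bystander: beige cable plug, 76 x 42 mm, 16 mm high, in front of the rack.
- screw_box: Bystander: blue box with a pale lid, 120 x 75 mm, 30 mm high, at the front right.
- cutters: Bystander: black-handled side cutters, 105 mm long, 11 mm high, at the front right.
- multimeter: Bystander: yellow and black multimeter lying flat, 150 x 76 mm, 48 mm high, in front of the rack.
Not all that is in view belongs to the job. Leave any blue look-alike of the thick_gauge alone.

How it is judged:
On the way, in this order (a step that is already met when the one before it is completed fails the run):
1. the thick gauge lies on the deck against the ledge, its blade reaching past the roller, the gap still open (x of thick_gauge in the frame of guide_deck between 0.006 and 0.015 m and y of thick_gauge in the frame of guide_deck between 0.003 and 0.044 m and z of thick_gauge in the frame of guide_deck below 0.006 m and angle between the z axis of thick_gauge and the z axis of guide_deck, either way round below 0.2 rad and value of joint eccentric below 0.15 rad), for 0.2 s.
2. the eccentric is turned until the roller just touches the gauge in the gap, and the knob is let go (value of joint eccentric between 0.29 and 0.7 rad and contact force between the fingers and eccentric below 0.3 N and x of thick_gauge in the frame of guide_deck between 0.006 and 0.013 m and y of thick_gauge in the frame of guide_deck between 0.003 and 0.044 m and z of thick_gauge in the frame of guide_deck below 0.006 m), for 0.2 s.
3. the gauge is drawn out along the ledge toward the robot, clear of the roller, still low against deck and ledge, the setting unchanged (y of thick_gauge in the frame of guide_deck above 0.074 m and x of thick_gauge in the frame of guide_deck between 0.004 and 0.018 m and z of thick_gauge in the frame of guide_deck below 0.011 m and value of joint eccentric between 0.29 and 0.7 rad), for 0.05 s.
At the end, for the whole second after the job is handed in: The eccentric stays set so that the gap matches the thick gauge (joint 0.29 to 0.70 rad: gap from 1.5 mm over to about 1.3 mm under 18 mm), and the thick gauge stands upright (within 7 degrees), at rest on the floor of the tray compartment it came from (within 36 mm of where it stood) (value of joint eccentric between 0.29 and 0.7 rad and distance of thick_gauge from where it was at the start of the episode below 0.036 m and z of thick_gauge in the frame of gauge_tray below 0.008 m and angle between thick_gauge's own z axis and vertical below 0.12 rad and linear speed of thick_gauge below 0.02 m/s); the robot touches nothing.
It fails at once if the thin gauge is moved more than 20 mm or knocked over (distance of thin_gauge from where it was at the start of the episode above 0.02 m or angle between thin_gauge's own z axis and vertical above 0.4 rad).
It fails at once if a bystander is pushed more than 25 mm (distance of any of flux_jar, dsub_plug, screw_box, cutters, multimeter from where it was at the start of the episode above 0.025 m).
It also fails if it takes over 64 s, if anything falls off the work surface, if the arm or the gripper's body presses on something with over 40 N, if the wrist force passes 120 N, or if a joint passes its speed limit or range.

ROBOT

A 7-joint arm with a two-finger parallel gripper is mounted at the origin on a cart in front of the work surface, level with it; the furniture and walls round the work are solid. World frame = base frame: x ahead of the robot, y to its left, z up, the work surface at z = 0. Lengths are in m, angles in rad, forces in N, time in s.
With the tool pointing down it reaches from about 0.4 to 0.925 m from the base axis. Payload 5.6 kg.
Tool frame: the origin (TCP) lies between the finger pads; the fingertips stand 22 mm ahead of it and the grasp point (between the pads) lies 3 mm ahead of it; z points along the fingers, y is the line along which they close (so a half turn about z gives the same grasp; the last joint's range is limited). The gripper opens to 85 mm and grips with 20 to 120 N. Pads are 22 mm wide; open, the fingers measure 114 mm over their backs; the gripper's body (76 mm by 85 mm) begins 54 mm behind the grasp point. The pads swing forward as they close: fully open they stand 13 mm farther back than shut.
Start: joints at [-1.208, 0.468, -0.012, 1.603, 0.006, 1.071, -0.056], TCP at [0.257, 0.597, 0.253] pointing down, gripper open.
Joint ranges: [-2.53, 2.53], [-0.31, 2.02], [-1.57, 1.55], [0.28, 2.44], [-1.29, 4.43], [0.15, 1.84], [-2.92, 2.92]. Speed limits (rad/s): [2.57, 2.57, 3.14, 3.14, 3.14, 3.14, 3.14].

INTERFACE

Orientations are given as a 3x3 rotation matrix whose columns are the frame's x, y, z axes.
In Python, from cell import monitor, eyes, job gives the robot as it stands. The module is installed in compiled form; this text tells all that it offers.
- The arm moves only by the tool step_arm, never from a script. Its argument "plan" is a list of rows, each an object of numbers: "x", "y", "z": the shift along the tool's x, y, z in m; "ax", "ay", "az": the turn, a rotation vector about the tool's x, y, z in degrees. A call has 1 to 8 rows; each row is the pose to reach, as a shift and turn from the pose commanded when the call began, along the tool's axes at that moment; what a row does not reach only later rows make up. A row lasts 1/10 s, in which the tool goes at most 50 mm and 8.59 degrees, less where a joint would pass 70% of its speed; a pose out of reach is approached as far as the arm can. A call with a gripper value outside its range is refused whole. "grip" is the opening in per cent of the stroke, from 0 (shut) to 100 (fully open), set as the call begins (left out, the last holds). The fingers move at their own pace and stop on an object; the grip force is fixed at half the most. Time passes only in rows, so rows that repeat a pose let the fingers close. It gives the time, the measured TCP pose, the force, the opening and the grip force at its end, in the units of the state.
- monitor.get_state(): the state, without advancing time (a new reading comes with each control period).
- eyes.capture(name): name is "scene" or "top" or "wrist"; returns (picture, depth): 420x560x3 uint8, red, green, blue; 420x560 float32, m along the optical axis (not along the pixel's ray), 0 where there is no reading.
- eyes.camera_model(name): a dict with "fx", "fy", "cx", "cy" (pixels), "pose" (4x4, takes a point from camera to world coordinates). Camera axes: x right, y down, z forward; pixel columns grow to the right and rows downward; lengths in m; the calibration is good to about 2 mm. A picture is of the moment at which its call begins: read the wrist's pose just before it. camera_model takes no time and is no camera call; for the wrist camera it gives the pose at the moment of the call.
- job.sign_off(): hands the job in; it is judged then, once.
The state is a dict: "clock": time; "joint_positions": joint angles; "qvel": joint speeds; "joint_torque": joint torques, N m; "tcp_pos": TCP position; "orientation": TCP orientation; "ft_force": force on the tool from outside, world axes, zero at the start; "moment": the same for the moment, N m; "width": finger opening in m; "grip_force": force on a finger pad.
Only numpy, scipy, OpenCV 4.12 (cv2) and the standard library are available. Lean on these libraries where they do the work, as an engineer would, in place of code of your own. Each camera call takes 0.05 s, during which the arm holds its last target. There are 200 camera calls.

## Working session

There is one attempt and no reset: what is moved stays moved. The work goes in short steps, Python scripts to look and compute and a tool call to move; the robot and the scene stay as the last step left them, time stands still between calls to the robot, and variables do not carry over. Pictures are saved under pics/ and viewed, at most 10 in all, crops included, and the job is handed in when it is done.

Besides the shell and the picture viewer there is one more tool, called after ">>>" by a JSON object that holds its "fn" and its "kwargs". step_arm: Moves the arm, as the interface text tells. Its arguments: {"type":"object","properties":{"plan":{"type":"array","items":{"type":"object","properties":{"x":{"type":"number"},"y":{"type":"number"},"z":{"type":"number"},"ax":{"type":"number"},"ay":{"type":"number"},"az":{"type":"number"}}}},"grip":{"type":"number"}},"required":["plan"]}

```bash
mkdir -p pics
cat > h.py <<'E'
import numpy as np, cv2
from cell import monitor, eyes, job
def snap(n,f):
    m=eyes.camera_model(n); im,d=eyes.capture(n)
    cv2.imwrite('pics/'+f+'.png',im[:,:,::-1]); np.savez('pics/'+f+'.npz',im=im,d=d,fx=m['fx'],fy=m['fy'],cx=m['cx'],cy=m['cy'],pose=m['pose'])
    return im,d,m
def cloud(f):
    q=np.load('pics/'+f+'.npz'); d=q['d']; v,u=np.indices(d.shape)
    P=np.stack([(u-q['cx'])/q['fx']*d,(v-q['cy'])/q['fy']*d,d],-1)@q['pose'][:3,:3].T+q['pose'][:3,3]
    P[d==0]=np.nan
    return q['im'],P
E
python3 - <<'E'
from h import *
np.set_printoptions(precision=4,suppress=True)
for n in('scene','top'):
    im,d,m=snap(n,n+'0'); print(n,m['pose'],m['fx'])
s=monitor.get_state(); print(s['clock'],s['tcp_pos'],s['orientation'],s['width'])
a=cv2.imread('pics/top0.png');b=cv2.imread('pics/scene0.png')
E
```

```text
scene [[ 0.8788 -0.2105  0.4283 -0.1412]
 [-0.4767 -0.346   0.8081 -1.3506]
 [-0.022  -0.9143 -0.4044  0.8198]
 [ 0.      0.      0.      1.    ]] 502.5961320472295
top [[ 0.0254 -0.9983  0.0519  0.4928]
 [-0.9997 -0.0253  0.0017  0.0084]
 [-0.0003 -0.0519 -0.9987  1.4259]
 [ 0.      0.      0.      1.    ]] 506.5628544956169
0.1 [0.2565 0.5968 0.2524] [[-0.9187  0.3949 -0.0005]
 [ 0.3949  0.9187 -0.0015]
 [-0.0001 -0.0015 -1.    ]] 0.08569950120422218
```

View pics/top0.png

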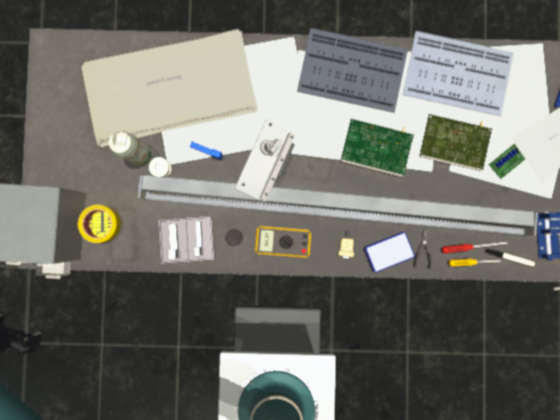

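View pics/scene0.png

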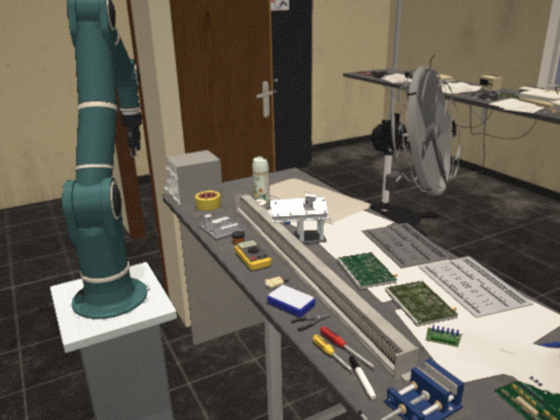

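Top view: the tray is at (187,240) with the two gauges at about (174,240) and (197,235). The stand is at (266,160) with its knob at (268,147). The blue object at (206,150) is the look-alike. I'll measure the gauge widths and enlarge.

Run:
```python
from h import *
np.set_printoptions(precision=4,suppress=True)
im,P=cloud('top0')
a=cv2.resize(im[205:275,145:225],None,fx=5,fy=5,interpolation=3)[:,:,::-1]
b=cv2.resize(im[110:210,225:305],None,fx=5,fy=5,interpolation=3)[:,:,::-1]
H=max(a.shape[0],b.shape[0]); c=np.zeros((H,800,3),np.uint8); c[:a.shape[0],:400]=a; c[:b.shape[0],400:]=b
cv2.imwrite('pics/crop1.png',c)
z=P[...,2]
print((z[205:275:3,155:220:2]*1000)[:].round().astype(int))
print((z[110:210:5,230:300:4]*1000).round().astype(int))
for u,v in((174,240),(197,235),(187,240),(266,160)): print(u,v,P[v,u])
```

```text
[[                   0                   -5                    3
                     5                   -2                    0
                     2                    4                    5
                     1                    1                    0
                     2                   -1                    5
                     0                   -2                    0
                     0                    6                    1
                    -4                   -1                   -4
                     3                    4                   -1
                     1                    8                   17
                    11                   10                   16]
 [                  -6                    0                    4
                     3                   -5                   -2
                     6                    2                    1
                    -1                   -4                    3
                    -3                   -1                   -5
                    -2                    3                
[... 23451 characters left out ...]
                 73                   60                   67]
 [                  16                   21                   20
                    18                   20                   15
                    10                   12                   15
                    10                   10                   13
                    12                   16                   11
                    12                   34                   51]]
174 240 [0.4596 0.2925 0.0289]
197 235 [0.4749 0.2307 0.0223]
187 240 [0.46   0.2609 0.0052]
266 160 [0.6743 0.0428 0.1228]<stdin>:9: RuntimeWarning: invalid value encountered in cast
<stdin>:10: RuntimeWarning: invalid value encountered in cast
```

View pics/crop1.png

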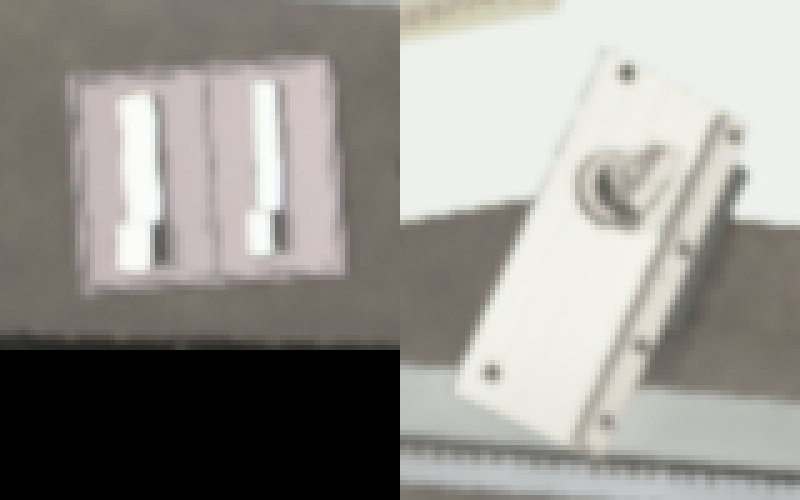

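The left gauge (crop (135,180), image about (172,241)) is clearly wider, about 8 px against 5.5 px, so that is the thick one. It is plain steel, not blue. On the right is the deck: the ledge bar runs along its right edge and the knob sits at crop (630,180). Next I'll fit both poses.

```bash
cat > fit.py <<'E'
from h import *
np.set_printoptions(precision=4,suppress=True)
def deckfit(f,box):
    im,P=cloud(f); u0,v0,u1,v1=box
    Q=P[v0:v1,u0:u1].reshape(-1,3); Q=Q[(Q[:,2]>.09)&(Q[:,2]<.2)]
    # plane by iterated LSQ of z on x,y
    m=Q[:,2]<.146
    for t in(.012,.007,.006,.005,.005):
        A=np.c_[Q[m][:,:2],np.ones(m.sum())]; c=np.linalg.lstsq(A,Q[m][:,2],rcond=None)[0]
        n=np.array([-c[0],-c[1],1]); n/=np.linalg.norm(n)
        r=(Q[:,2]-Q[:,:2]@c[:2]-c[2])*n[2]; m=abs(r)<t
    print('tilt',np.degrees(np.arccos(n[2])),m.sum(),r[m].std())
    ex=np.array([-n[0],-n[1],0]);ex/=np.linalg.norm(ex);ex=ex*n[2]+np.array([0,0,1])*np.hypot(n[0],n[1])
    ey=np.cross(n,ex)
    o=np.array([0,0,c[2]])
    on=(abs(r)<.03); S=np.c_[(Q-o)@ex,(Q-o)@ey]
    return Q,r,S,ex,ey,n,o,on
if __name__=='__main__':
    Q,r,S,ex,ey,n,o,on=deckfit('top0',(230,110,300,210))
    print('ex',ex,'ey',ey,'n',n)
    rect=cv2.minAreaRect((S[on]*1000).astype(np.float32)); print(rect)
    a=np.radians(rect[2])
    L=(r>.012)&(r<.024)
    im,P=cloud('top0')
    for nm,(u0,u1) in dict(thick=(160,183),thin=(186,208)).items():
        sub=P[222:272,u0:u1].reshape(-1,3); 
        tab=sub[(sub[:,2]>.042)]; bl=sub[(sub[:,2]>.017)]
        print(nm,len(tab),tab.mean(0),np.median(tab,0)); 
        R=cv2.minAreaRect((bl[:,:2]*1000).astype(np.float32)); print(R)
        mm=im[222:272,u0:u1].min(2)>225; print(mm.sum())
    t=P[200:275,145:222].reshape(-1,3)
E
python3 fit.py
```

```text
tilt 26.132027429920917 1659 0.002440703533033002
ex [0.3524 0.8257 0.4404] ey [-0.9198  0.3925  0.    ] n [-0.1729 -0.4051  0.8978]
((338.6925354003906, -600.9404907226562), (96.53411865234375, 195.6258544921875), 0.06827414035797119)
thick 65 [0.4222 0.2911 0.0538] [0.4224 0.2915 0.0538]
((448.98455810546875, 307.88616943359375), (105.16118621826172, 50.907711029052734), 10.451486587524414)
207
thin 44 [0.4322 0.2242 0.0546] [0.4321 0.224  0.0548]
((464.1988830566406, 240.60354614257812), (91.78242492675781, 41.36295700073242), 4.40828275680542)
134
```

>>> {"fn": "step_arm", "kwargs": {"plan": [{"x": -0.27,"y": -0.216,"z": 0,"az": -27},{"x": -0.27,"y": -0.216,"z": 0,"az": -27},{"x": -0.27,"y": -0.216,"z": 0,"az": -27},{"x": -0.27,"y": -0.216,"z": 0,"az": -27},{"x": -0.27,"y": -0.216,"z": 0,"az": -27},{"x": -0.27,"y": -0.216,"z": 0,"az": -27},{"x": -0.27,"y": -0.216,"z": 0,"az": -27},{"x": -0.27,"y": -0.216,"z": 0,"az": -27}]}}

```text
schema error: expected keys x, y, z, ax, ay, az
```

>>> {"fn": "step_arm", "kwargs": {"plan": [{"x": 0,"y": 0,"z": 0},{"x": 0,"y": 0,"z": 0},{"x": 0,"y": 0,"z": 0},{"x": 0,"y": 0,"z": 0}]}}

```text
schema error: expected keys x, y, z, ax, ay, az
```

Run:
```python
from h import *
np.set_printoptions(precision=4,suppress=True)
im,d,m=snap('wrist','w1'); s=monitor.get_state(); print(s['clock'],s['tcp_pos'],s['orientation']);print(m['pose'],m['fx'])
```

```text
0.15 [0.2565 0.5968 0.2525] [[-0.9188  0.3948 -0.0005]
 [ 0.3948  0.9188 -0.0013]
 [-0.0001 -0.0014 -1.    ]]
[[ 0.3951  0.8717  0.2898  0.1833]
 [ 0.9186 -0.3743 -0.1265  0.6288]
 [-0.0018  0.3162 -0.9487  0.373 ]
 [ 0.      0.      0.      1.    ]] 318.5043807973936
```

View pics/w1.png

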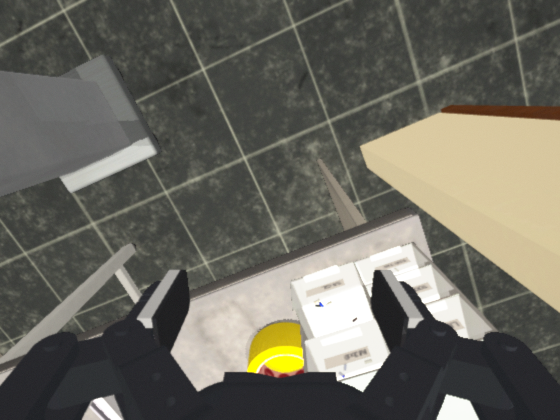

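The wrist view shows the cart corner, a yellow tape and the rack of boxes. The fingers are at the bottom, so the ground under the TCP appears near the image centre. I'll resend the move with all keys.

>>> {"fn": "step_arm", "kwargs": {"plan": [{"x": -0.27,"y": -0.216,"z": 0,"ax": 0,"ay": 0,"az": -27},{"x": -0.27,"y": -0.216,"z": 0,"ax": 0,"ay": 0,"az": -27},{"x": -0.27,"y": -0.216,"z": 0,"ax": 0,"ay": 0,"az": -27},{"x": -0.27,"y": -0.216,"z": 0,"ax": 0,"ay": 0,"az": -27},{"x": -0.27,"y": -0.216,"z": 0,"ax": 0,"ay": 0,"az": -27},{"x": -0.27,"y": -0.216,"z": 0,"ax": 0,"ay": 0,"az": -27},{"x": -0.27,"y": -0.216,"z": 0,"ax": 0,"ay": 0,"az": -27},{"x": -0.27,"y": -0.216,"z": 0,"ax": 0,"ay": 0,"az": -27}]}}

```text
clock: 0.95
tcp_pos: [0.4228, 0.2854, 0.2533]
orientation: [[-0.999, -0.054, 0.001], [-0.054, 0.999, -0.003], [-0.001, -0.003, -1.0]]
ft_force: [-0.1, 0.8, 0.3]
width: 0.0857
grip_force: 0.0
```

>>> {"fn": "step_arm", "kwargs": {"plan": [{"x": 0,"y": 0,"z": 0,"ax": 0,"ay": 0,"az": 0},{"x": 0,"y": 0,"z": 0,"ax": 0,"ay": 0,"az": 0},{"x": 0,"y": 0,"z": 0,"ax": 0,"ay": 0,"az": 0}]}}

```text
clock: 1.25
tcp_pos: [0.4185, 0.2936, 0.2532]
orientation: [[-0.998, -0.068, -0.0], [-0.068, 0.998, 0.0], [0.0, 0.0, -1.0]]
ft_force: [0.3, -0.4, -0.7]
width: 0.0854
grip_force: 0.0
```

Run:
```python
from h import *
np.set_printoptions(precision=4,suppress=True)
im,d,m=snap('wrist','w2'); s=monitor.get_state(); print(s['clock'],s['tcp_pos'],s['orientation']);print(m['pose'])
```

```text
1.3 [0.4186 0.2935 0.2531] [[-0.9977 -0.068  -0.0004]
 [-0.068   0.9977  0.0001]
 [ 0.0004  0.0001 -1.    ]]
[[-0.0678  0.9467  0.315   0.339 ]
 [ 0.9977  0.0642  0.0217  0.2877]
 [ 0.0003  0.3157 -0.9489  0.3737]
 [ 0.      0.      0.      1.    ]]
```

View pics/w2.png

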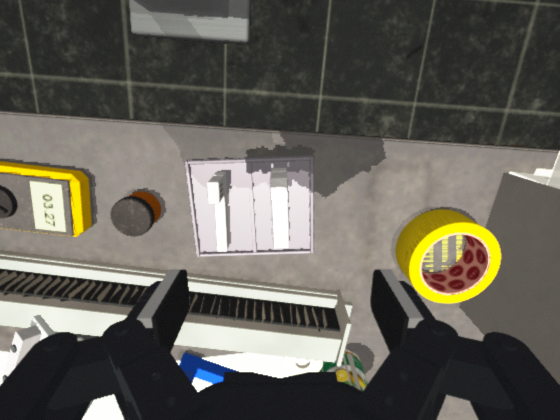

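In this wrist view the tray is at (252,205). The thick gauge is at (279,205) with its shaded tab at (279,175), and the thin one is at (218,210). The jar is at (133,214). Now to measure the thick tab and its yaw.

Run:
```python
from h import *
np.set_printoptions(precision=4,suppress=True)
im,P=cloud('w2')
s=P[155:256,258:306]; Z=s[...,2]
tab=s[(Z>.045)&(Z<.07)]; bl=s[(Z>.018)&(Z<.035)]
lo,hi=np.percentile(tab,[3,97],axis=0); print('tab',len(tab),lo,hi,(lo+hi)/2)
lo,hi=np.percentile(bl,[2,98],axis=0); print('blade',len(bl),lo,hi)
# centreline per 5mm in x
X=[];Y=[]
for x in np.arange(.44,.51,.006):
    q=bl[abs(bl[:,0]-x)<.004]
    if len(q)>8: X.append(x);Y.append((np.percentile(q[:,1],5)+np.percentile(q[:,1],95))/2)
p=np.polyfit(X,Y,1);print(p,np.degrees(np.arctan(p[0])),np.polyval(p,.4225))
print('widths',[round(np.ptp(s[abs(s[...,0]-x)<.004][:,1][s[abs(s[...,0]-x)<.004][:,2]>.02])*1e3,1) for x in(.45,.47,.49)])
```

```text
tab 414 [0.4122 0.2836 0.0486] [0.4349 0.3011 0.0552] [0.4236 0.2923 0.0519]
blade 801 [0.4116 0.2863 0.0219] [0.5037 0.3069 0.0292]
[0.092  0.2537] 5.254524203501311 0.29251989609735224
widths [np.float64(17.7), np.float64(18.0), np.float64(17.3)]
```

>>> {"fn": "step_arm", "kwargs": {"plan": [{"x": -0.005,"y": -0.001,"z": 0.05,"ax": 0,"ay": 0,"az": -1.3},{"x": -0.005,"y": -0.001,"z": 0.1,"ax": 0,"ay": 0,"az": -1.3},{"x": -0.005,"y": -0.001,"z": 0.14,"ax": 0,"ay": 0,"az": -1.3},{"x": -0.005,"y": -0.001,"z": 0.17,"ax": 0,"ay": 0,"az": -1.3},{"x": -0.005,"y": -0.001,"z": 0.19,"ax": 0,"ay": 0,"az": -1.3},{"x": -0.005,"y": -0.001,"z": 0.204,"ax": 0,"ay": 0,"az": -1.3},{"x": -0.005,"y": -0.001,"z": 0.204,"ax": 0,"ay": 0,"az": -1.3},{"x": -0.005,"y": -0.001,"z": 0.204,"ax": 0,"ay": 0,"az": -1.3}], "grip": 70}}

```text
clock: 2.1
tcp_pos: [0.4246, 0.2921, 0.0497]
orientation: [[-0.996, -0.089, 0.0], [-0.089, 0.996, 0.001], [-0.001, 0.0, -1.0]]
ft_force: [-0.9, -0.2, -0.2]
width: 0.0595
grip_force: 0.0
```

>>> {"fn": "step_arm", "kwargs": {"plan": [{"x": 0,"y": 0,"z": 0,"ax": 0,"ay": 0,"az": 0},{"x": 0,"y": 0,"z": 0,"ax": 0,"ay": 0,"az": 0},{"x": 0,"y": 0,"z": 0,"ax": 0,"ay": 0,"az": 0},{"x": 0,"y": 0,"z": 0,"ax": 0,"ay": 0,"az": 0},{"x": 0,"y": 0,"z": 0,"ax": 0,"ay": 0,"az": 0},{"x": 0,"y": 0,"z": 0,"ax": 0,"ay": 0,"az": 0}], "grip": 0}}

```text
clock: 2.7
tcp_pos: [0.4251, 0.2919, 0.0503]
orientation: [[-0.996, -0.088, 0.001], [-0.088, 0.996, 0.001], [-0.001, 0.001, -1.0]]
ft_force: [-0.2, -0.2, 5.9]
width: 0.0172
grip_force: 58.6
```

>>> {"fn": "step_arm", "kwargs": {"plan": [{"x": 0,"y": 0,"z": -0.02,"ax": 0,"ay": 0,"az": 0},{"x": 0,"y": 0,"z": -0.06,"ax": 0,"ay": 0,"az": 0},{"x": 0,"y": 0,"z": -0.11,"ax": 0,"ay": 0,"az": 0},{"x": 0,"y": 0,"z": -0.16,"ax": 0,"ay": 0,"az": 0},{"x": 0,"y": 0,"z": -0.21,"ax": 0,"ay": 0,"az": 0},{"x": -0.02,"y": -0.03,"z": -0.25,"ax": 0,"ay": 0,"az": 4},{"x": -0.04,"y": -0.06,"z": -0.29,"ax": 0,"ay": 0,"az": 8},{"x": -0.06,"y": -0.09,"z": -0.31,"ax": 0,"ay": 0,"az": 12}]}}

```text
clock: 3.5
tcp_pos: [0.4924, 0.2072, 0.3623]
orientation: [[-0.993, 0.121, 0.003], [0.121, 0.993, 0.002], [-0.002, 0.003, -1.0]]
ft_force: [0.5, 1.0, -1.5]
width: 0.0171
grip_force: 59.1
```

```bash
cat > go.py <<'E'
import sys; from h import *
from scipy.spatial.transform import Rotation as R
np.set_printoptions(precision=4,suppress=True)
def rel(p,Rt):
    s=monitor.get_state(); o=np.array(s['orientation']); d=o.T@(np.array(p)-s['tcp_pos'])
    print('t',s['clock'],'tcp',s['tcp_pos'],'shift',d,'rot',R.from_matrix(o.T@Rt).as_rotvec(degrees=True),'m',s['moment'],'w',s['width'])
E
python3 - <<'E'
from go import *
a=np.radians(180-23.1); x=np.array([np.cos(a),np.sin(a),0]); z=np.array([0,0,-1.])
rel([.66,.03,.36],np.c_[x,np.cross(z,x),z])
E
```

```text
t 3.5 tcp [0.4924 0.2072 0.3623] shift [-0.1879 -0.1555  0.0024] rot [ 0.17    0.1131 16.1279] m [ 0.0816 -0.0117  0.0283] w 0.017091039224801118
```

>>> {"fn": "step_arm", "kwargs": {"plan": [{"x": -0.038,"y": -0.031,"z": 0,"ax": 0,"ay": 0,"az": 3},{"x": -0.075,"y": -0.062,"z": 0,"ax": 0,"ay": 0,"az": 7},{"x": -0.113,"y": -0.093,"z": 0,"ax": 0,"ay": 0,"az": 10},{"x": -0.15,"y": -0.124,"z": 0,"ax": 0,"ay": 0,"az": 13},{"x": -0.188,"y": -0.155,"z": 0,"ax": 0,"ay": 0,"az": 16},{"x": -0.188,"y": -0.155,"z": 0,"ax": 0,"ay": 0,"az": 16},{"x": -0.188,"y": -0.155,"z": 0,"ax": 0,"ay": 0,"az": 16},{"x": -0.188,"y": -0.155,"z": 0,"ax": 0,"ay": 0,"az": 16}]}}

```text
clock: 4.3
tcp_pos: [0.6592, 0.0319, 0.3589]
orientation: [[-0.922, 0.388, -0.001], [0.388, 0.922, 0.001], [0.002, 0.0, -1.0]]
ft_force: [-0.0, -0.2, -1.4]
width: 0.0166
grip_force: 59.0
```

Run:
```python
from h import *
np.set_printoptions(precision=4,suppress=True)
im,d,m=snap('wrist','w3'); s=monitor.get_state(); print(s['clock'],s['tcp_pos'])
```

```text
4.35 [0.6592 0.0323 0.3592]
```

View pics/w3.png

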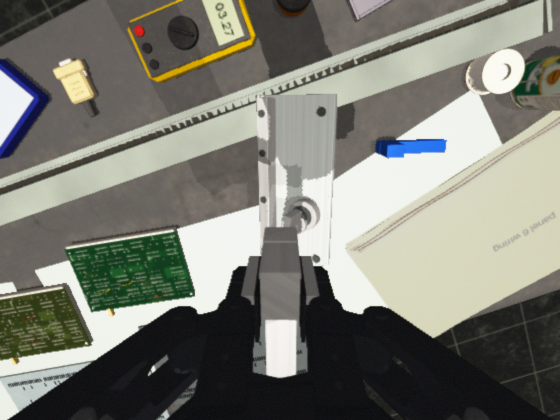

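The deck is at (258–335, 95–265), with the ledge on the left at (263,150) and the knob at (303,212), partly hidden by the held gauge. The near deck edge is at row 95. I'll fit the deck frame here.

Run:
```python
from h import *
np.set_printoptions(precision=4,suppress=True)
im,P=cloud('w3')
pl=np.concatenate([P[100:160,278:332].reshape(-1,3),P[165:240,320:330].reshape(-1,3)])
m=(pl[:,2]>.09)&(pl[:,2]<.16); pl=pl[m]
c=pl.mean(0)
for i in range(4):
    U,S_,V=np.linalg.svd(pl-c,full_matrices=False); n=V[2]*np.sign(V[2,2]); r=(pl-c)@n; pl=pl[abs(r)<2.5*r.std()]; c=pl.mean(0)
print('tilt',np.degrees(np.arccos(n[2])),r.std(),len(pl))
az=np.arctan2(-n[1],-n[0]); print('az ex fit',np.degrees(az))
B=P[90:240,250:345].reshape(-1,3); B=B[(B[:,2]>.085)&(B[:,2]<.16)]
# use exact 30 deg tilt about fitted azimuth; refine azimuth from straight edges
def frame(az):
    h=np.array([np.cos(az),np.sin(az),0]); ex=h*np.cos(np.pi/6)+[0,0,.5]; n=-h*.5+[0,0,np.cos(np.pi/6)]; return ex,np.cross(n,ex),n
for k in range(4):
    ex,ey,n=frame(az); Q=np.c_[(B-c)@ex,(B-c)@ey,(B-c)@n]
    D=Q[abs(Q[:,2])<.006]; L=Q[(Q[:,2]>.013)&(Q[:,2]<.023)]
    # ledge uphill edge & deck uphill edge vs y
    ys=np.arange(Q[:,1].min()+.01,Q[:,1].min()+.16,.008);e=[];t=[];w=[]
    for y in range(len(ys)):
        a=L[abs(L[:,1]-ys[y])<.005]; b=D[abs(D[:,1]-ys[y])<.005]
        e.append(np.percentile(a[:,0],97) if len(a)>15 else np.nan); t.append(np.percentile(b[:,0],98.5) if len(b)>15 else np.nan); w.append(np.percentile(a[:,0],3) if len(a)>15 else np.nan)
    e,t,w=map(np.array,(e,t,w))
    f=lambda v:np.polyfit(ys[np.isfinite(v)],v[np.isfinite(v)],1)
    se,st=f(e)[0],f(t)[0]; print('az',np.degrees(az),'slopes',se,st,'zledge',np.median(L[:,2]))
    az-=(se+st)/2
print('ledge edge',e*1e3,'\nlow',w*1e3,'\ndeck edge',t*1e3)
print('y near',np.percentile(Q[abs(Q[:,2])<.006][:,1],99.5)*1e3)
x0=(np.nanmedian(e)+np.nanmedian(t)-.070)/2; y0=np.percentile(D[:,1],99.5)-.137
o=c+ex*x0+ey*y0; print('origin',o,'ex',ex,'ey',ey,'n',n)
M=np.eye(4);M[:3]=np.c_[ex,ey,n,o];np.save('deck.npy',M)
q=(P-o)@np.c_[ex,ey,n]
k=q[195:232,285:325].reshape(-1,3); k=k[(k[:,2]>.047)&(k[:,2]<.062)]; print('wing',len(k),k.mean(0)); print(cv2.minAreaRect((k[:,:2]*1e3).astype(np.float32)) if len(k)>5 else '')
imt,Pt=cloud('top0'); q=(Pt-o)@np.c_[ex,ey,n]; k=q[130:165,245:290].reshape(-1,3); k=k[(k[:,2]>.043)&(k[:,2]<.064)]; print('wing top',len(k),k.mean(0),cv2.minAreaRect((k[:,:2]*1e3).astype(np.float32)))
```

```text
tilt 30.053750565240264 0.0006353929564883415 3813
az ex fit 67.52954890897489
az 67.52954890897489 slopes -0.29908176344146076 0.001218660605852784 zledge 0.017818090319076007
az 76.06269824155066 slopes -0.39813486582159346 0.1256009194576124 zledge 0.018230954078750868
az 83.8702206919011 slopes -0.3496740732906867 0.21939651154930023 zledge 0.016107658625738656
az 87.60239791841931 slopes -0.3280709991283981 0.06830643310635869 zledge 0.017153140570368906
ledge edge [ -2.3552   0.1867   2.5068   4.7224   3.4868  -5.5791 -11.8216 -56.7497
 -54.1659 -51.7285 -49.1004 -47.3849 -44.9108 -42.3877 -39.6746 -37.3861
 -35.1558 -33.4491 -32.5902] 
low [-43.2747 -33.8333 -69.8811 -69.286  -66.8116 -64.6549 -62.3321 -60.0547
 -57.1859 -58.3656 -62.9806 -62.153  -59.4244 -57.3583 -53.8433 -52.6286
 -50.0428 -47.1356 -44.4529] 
deck edge [    nan     nan     nan     nan     nan     nan     nan 17.0467 19.2596
 21.226  23.441  26.228  28.4289 31.012  32.8161 34.9928 36.2932 35.6631
  0.9628]
y near 56.29354801461742
origin [0.717  0.0377 0.1063] ex [0.0362 0.8653 0.5   ] ey [-0.9991  0.0418  0.    ] n [-0.0209 -0.4996  0.866 ]
wing 133 [0.0227 0.0175 0.0535]
((22.415557861328125, 14.243642807006836), (8.631406784057617, 25.4138126373291), 1.5989891290664673)
wing top 59 [0.02   0.0099 0.054 ] ((20.817628860473633, 8.728562355041504), (37.796531677246094, 16.400379180908203), 75.64247131347656)
```

The plane fit is clean: 30.05° tilt, 0.6 mm residual. The azimuth refinement was contaminated by the knob, so I'll hold the azimuth at 67.5° and use only the near half for edges.

Run:
```python
from h import *
np.set_printoptions(precision=2,suppress=True)
im,P=cloud('w3')
pl=P[105:155,280:328].reshape(-1,3); pl=pl[(pl[:,2]>.09)&(pl[:,2]<.16)]; c=np.median(pl,0)
az=np.radians(67.53)
h=np.array([np.cos(az),np.sin(az),0]); ex=h*np.cos(np.pi/6)+[0,0,.5]; n=-h*.5+[0,0,np.cos(np.pi/6)]; ey=np.cross(n,ex)
c=c+n*np.median((pl-c)@n)
Q=(P[85:240,250:345].reshape(-1,3)-c)@np.c_[ex,ey,n]
D=Q[abs(Q[:,2])<.005]; L=Q[(Q[:,2]>.014)&(Q[:,2]<.022)]
yn=np.percentile(D[:,1],99.7); print('ynear',yn*1e3, 'ledge ynear',np.percentile(L[:,1],99.5)*1e3)
e=[];w=[];t=[];yy=np.arange(yn-.085,yn-.006,.008)
for y in yy:
    a=L[abs(L[:,1]-y)<.005];b=D[abs(D[:,1]-y)<.005]
    e.append(np.percentile(a[:,0],98));w.append(np.percentile(a[:,0],2));t.append(np.percentile(b[:,0],99))
e,w,t=np.array([e,w,t])*1e3
print(e,w,t,sep='\n'); print('slopes',[np.polyfit(yy*1e3,v,1)[0] for v in(e,w,t)])
x0=np.median(np.r_[e,w+14,t-70])/1e3; print(np.median(e),np.median(w)+14,np.median(t)-70)
o=c+ex*x0+ey*(yn-.137); 
print('origin mm',o*1e3); M=np.eye(4);M[:3]=np.c_[ex,ey,n,o];np.save('deck.npy',M)
q=(P-o)@np.c_[ex,ey,n]; k=q[190:235,285:325].reshape(-1,3); k=k[(k[:,2]>.048)&(k[:,2]<.060)]
print('wing w3',len(k),np.median(k,0)*1e3,cv2.minAreaRect((k[:,:2]*1e3).astype(np.float32)))
imt,Pt=cloud('top0'); q=(Pt-o)@np.c_[ex,ey,n]; k=q[130:165,245:290].reshape(-1,3); k=k[(k[:,2]>.044)&(k[:,2]<.064)]
print('wing top',len(k),k.mean(0)*1e3,cv2.minAreaRect((k[:,:2]*1e3).astype(np.float32)))
for lbl,PP in(('top',Pt),):
    q=(PP-o)@np.c_[ex,ey,n]; d=q[(abs(q[...,2])<.008)&(abs(q[...,0]-.023)<.06)&(abs(q[...,1]-.04)<.11)]; print(np.percentile(d,[1,99],axis=0)*1e3)
```

```text
ynear 36.23598067351065 ledge ynear 32.82365486354502
[-35.61 -35.65 -35.76 -35.56 -35.57 -35.78 -35.2  -35.53 -35.53 -35.73]
[-49.23 -49.06 -48.82 -48.69 -49.64 -49.48 -49.3  -48.86 -48.67 -49.97]
[33.91 34.25 34.13 34.2  34.08 34.13 34.05 34.1  34.27 34.26]
slopes [np.float64(0.001340036896736049), np.float64(-0.004330911582094368), np.float64(0.002097703268328066)]
-35.59404296269801 -35.14830823243655 -35.86976923977531
origin mm [702.94   9.22 105.19]
wing w3 86 [45.37 14.59 52.95] ((45.07758331298828, 13.289941787719727), (7.307917594909668, 12.563288688659668), 7.925909519195557)
wing top 77 [42.21  2.71 52.85] ((41.3555908203125, 2.4484596252441406), (37.06779861450195, 10.84095573425293), 76.75862121582031)
[[-11.11 -53.76  -5.48]
 [ 70.81 138.1    7.05]]
```

The deck frame is consistent: origin height is 105.2 mm against 105, and the ledge and deck edges agree to within 1 mm. The wing angle is about -0.23 rad, so joint ≈ -0.38. Next is the pre-placement pose.

```bash
cat >> go.py <<'E'
M=np.load('deck.npy'); ex,ey,n,o=M[:3].T
def deck(x,y,z,rot=0):  # mm, rot = rad ccw about deck z
    c,s=np.cos(rot),np.sin(rot)
    rel(o+(ex*x+ey*y+n*z)/1e3,np.c_[ey*c-ex*s,ex*c+ey*s,-n])
def where():
    s=monitor.get_state(); O=np.array(s['orientation']); print('deck tcp mm',(s['tcp_pos']-o)@M[:3,:3]*1e3)
E
python3 -c "
from go import *
deck(12,58,46+70)"
```

```text
t 4.35 tcp [0.6592 0.0323 0.3592] shift [ 0.0083 -0.0524  0.1475] rot [-29.9545   0.0272  -0.3429] m [ 0.0841  0.025  -0.0089] w 0.017232660415694618
```

>>> {"fn": "step_arm", "kwargs": {"plan": [{"x": 0.002,"y": -0.02,"z": 0.01,"ax": -7.5,"ay": 0,"az": 0},{"x": 0.004,"y": -0.04,"z": 0.03,"ax": -15,"ay": 0,"az": 0},{"x": 0.006,"y": -0.05,"z": 0.06,"ax": -22.5,"ay": 0,"az": 0},{"x": 0.008,"y": -0.0525,"z": 0.1,"ax": -30,"ay": 0,"az": -0.3},{"x": 0.008,"y": -0.0525,"z": 0.1475,"ax": -30,"ay": 0,"az": -0.3},{"x": 0.008,"y": -0.0525,"z": 0.1475,"ax": -30,"ay": 0,"az": -0.3},{"x": 0.008,"y": -0.0525,"z": 0.1475,"ax": -30,"ay": 0,"az": -0.3},{"x": 0.008,"y": -0.0525,"z": 0.1475,"ax": -30,"ay": 0,"az": -0.3}]}}

```text
clock: 5.15
tcp_pos: [0.6341, -0.0131, 0.2154]
orientation: [[-0.924, 0.328, 0.197], [0.383, 0.8, 0.461], [-0.006, 0.502, -0.865]]
ft_force: [0.7, 0.0, -2.3]
width: 0.0169
grip_force: 59.4
```

```bash
python3 -c "
from go import *
where();deck(12,58,46+20);deck(12,58,46)
snap('wrist','w4')"
```

```text
deck tcp mm [ 14.4372  55.0549 118.8822]
t 5.15 tcp [ 0.6341 -0.0131  0.2154] shift [ 0.0033 -0.0025  0.0529] rot [0.1033 0.3394 0.1565] m [-0.6365  0.2575  0.0173] w 0.01689676212391818
t 5.15 tcp [ 0.6341 -0.0131  0.2154] shift [ 0.0034 -0.0026  0.0729] rot [0.1033 0.3394 0.1565] m [-0.6365  0.2575  0.0173] w 0.01689676212391818
```

View pics/w4.png

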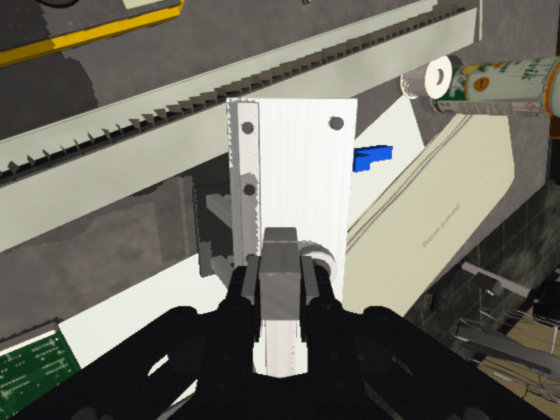

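The tab is held at (281,275), the ledge face at u≈260 and the near deck edge at v≈98. The gauge looks parallel to the ledge. I'll check the gauge's position in deck coordinates.

Run:
```python
from go import *
im,P=cloud('w4'); q=((P-o)@M[:3,:3])*1e3
D=q[98:220,225:360].reshape(-1,3)
near=D[(D[:,1]>85)&(D[:,1]<130)]
pl=near[(near[:,0]>5)&(near[:,0]<65)&(abs(near[:,2])<8)]; print('deck z',np.median(pl[:,2]),np.polyfit(pl[:,0],pl[:,2],1),np.polyfit(pl[:,1],pl[:,2],1)[0])
L=near[(near[:,2]>13)&(near[:,2]<23)]; print('ledge x',np.percentile(L[:,0],[2,98]),'z',np.median(L[:,2]))
F=D[abs(D[:,2])<5];print('ynear',np.percentile(F[:,1],99.7),'xmax',np.percentile(F[:,0],99.5))
g=q[225:330,255:305].reshape(-1,3); g=g[(g[:,2]>60)&(g[:,2]<150)]
print('tab',np.percentile(g,[2,50,98],axis=0))
g=g[g[:,2]>118-5];print('top',len(g),np.percentile(g,[2,50,98],axis=0))
```

```text
deck z -0.15384444985206036 [ 0.0053 -0.2858] 0.005619529354663977
ledge x [-13.9158  -0.3996] z 17.88787293701006
ynear 136.9922630619759 xmax 69.0114068763479
tab [[  4.7543  16.4607  77.3027]
 [ 14.6991  64.0541 121.4332]
 [ 24.2255  68.6799 134.0231]]
top 2912 [[  4.8436  45.1588 113.9852]
 [ 14.3073  59.5854 122.2875]
 [ 24.1171  67.9988 134.2591]]
```

>>> {"fn": "step_arm", "kwargs": {"plan": [{"x": 0.003,"y": -0.003,"z": 0.02,"ax": 0,"ay": 0.3,"az": 0.2},{"x": 0.003,"y": -0.003,"z": 0.04,"ax": 0,"ay": 0.3,"az": 0.2},{"x": 0.003,"y": -0.003,"z": 0.05,"ax": 0,"ay": 0.3,"az": 0.2},{"x": 0.003,"y": -0.003,"z": 0.06,"ax": 0,"ay": 0.3,"az": 0.2},{"x": 0.003,"y": -0.003,"z": 0.067,"ax": 0,"ay": 0.3,"az": 0.2},{"x": 0.003,"y": -0.003,"z": 0.07,"ax": 0,"ay": 0.3,"az": 0.2},{"x": 0.003,"y": -0.003,"z": 0.07,"ax": 0,"ay": 0.3,"az": 0.2},{"x": 0.003,"y": -0.003,"z": 0.07,"ax": 0,"ay": 0.3,"az": 0.2}]}}

```text
clock: 6.0
tcp_pos: [0.6423, 0.0166, 0.1503]
orientation: [[-0.923, 0.336, 0.19], [0.386, 0.798, 0.464], [0.004, 0.501, -0.866]]
ft_force: [1.2, 2.6, -0.8]
width: 0.0169
grip_force: 59.3
```

```bash
python3 -c "
from go import *
where();deck(9.5,58,46.5)"
```

```text
deck tcp mm [ 8.4141 58.8458 47.239 ]
t 6.0 tcp [0.6423 0.0166 0.1503] shift [-0.0008  0.0011  0.0007] rot [ 0.0545 -0.1134 -0.309 ] m [-0.142   0.1183  0.0252] w 0.01687547091133257
```

>>> {"fn": "step_arm", "kwargs": {"plan": [{"x": 0,"y": 0.001,"z": 0.0005,"ax": 0,"ay": 0,"az": 0},{"x": 0,"y": 0.001,"z": 0.0005,"ax": 0,"ay": 0,"az": 0},{"x": 0,"y": 0.001,"z": 0.0005,"ax": 0,"ay": 0,"az": 0},{"x": 0,"y": 0.001,"z": 0.0005,"ax": 0,"ay": 0,"az": 0},{"x": 0,"y": 0.001,"z": 0.0005,"ax": 0,"ay": 0,"az": 0}], "grip": 45}}

```text
clock: 6.5
tcp_pos: [0.6424, 0.0171, 0.1498]
orientation: [[-0.922, 0.337, 0.189], [0.386, 0.798, 0.463], [0.005, 0.5, -0.866]]
ft_force: [-0.0, 0.4, 0.6]
width: 0.0388
grip_force: 0.0
```

>>> {"fn": "step_arm", "kwargs": {"plan": [{"x": 0,"y": 0,"z": -0.02,"ax": 0,"ay": 0,"az": 0},{"x": 0,"y": 0,"z": -0.05,"ax": 0,"ay": 0,"az": 0},{"x": -0.01,"y": 0.02,"z": -0.1,"ax": 0,"ay": 0,"az": 0},{"x": -0.02,"y": 0.03,"z": -0.12,"ax": 0,"ay": 0,"az": 0},{"x": -0.02,"y": 0.03,"z": -0.12,"ax": 0,"ay": 0,"az": 0},{"x": -0.02,"y": 0.03,"z": -0.12,"ax": 0,"ay": 0,"az": 0},{"x": -0.02,"y": 0.03,"z": -0.12,"ax": 0,"ay": 0,"az": 0}]}}

```text
clock: 7.2
tcp_pos: [0.6472, -0.0214, 0.267]
orientation: [[-0.923, 0.337, 0.186], [0.385, 0.798, 0.464], [0.008, 0.5, -0.866]]
ft_force: [0.9, 0.1, -0.6]
width: 0.0384
grip_force: 0.0
```

Run:
```python
from go import *
where(); snap('wrist','w5'); where()
im,P=cloud('w5'); q=((P-o)@M[:3,:3])*1e3; q=q.reshape(-1,3)
q=q[(q[:,0]>-20)&(q[:,0]<75)&(q[:,1]>-60)&(q[:,1]<140)]
g=q[(q[:,0]<30)&(q[:,2]>44)&(q[:,2]<56)&(q[:,1]>35)&(q[:,1]<100)]; print('tab',len(g),np.percentile(g,[2,50,98],axis=0))
k=q[(q[:,0]>15)&(q[:,2]>49)&(q[:,2]<58)&(abs(q[:,1])<28)]; print('wing',len(k),np.median(k,0),cv2.minAreaRect(k[:,:2].astype(np.float32)))
```

```text
deck tcp mm [ 37.9226  39.8203 164.9339]
deck tcp mm [ 37.8681  39.8172 164.7559]
tab 743 [[ 0.0862 48.5983 46.7959]
 [ 8.9689 60.5638 49.7032]
 [17.5478 71.5717 51.1125]]
wing 537 [39.5669  1.7315 53.6124] ((39.47798156738281, 0.16553306579589844), (38.061744689941406, 10.112382888793945), 76.8878173828125)
```

View pics/w5.png

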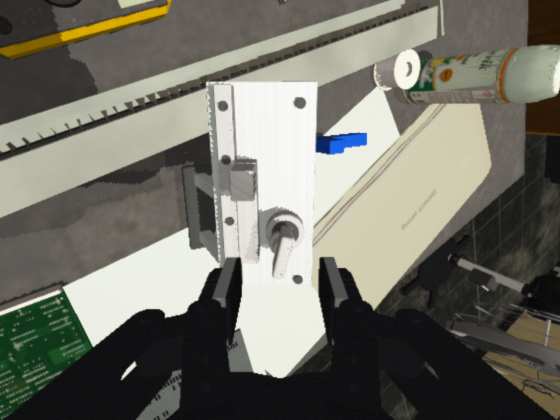

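The gauge is lying right at (245,215), with its tab at (243,180); in deck coordinates it is x=8.9, y=26. The wing runs from (290,228) to (280,275) at -13.1° from deck y, so joint = -0.38. Next I'll grip the wing.

```bash
python3 -c "
from go import *
print(monitor.get_state()['joint_positions'])
deck(39.6,0.2,85,-.229);deck(39.6,.2,50,-.229)"
```

```text
[ 0.0917  0.4303  0.1465  1.729  -0.6957  1.0177  1.7815]
t 7.25 tcp [ 0.6472 -0.0214  0.2668] shift [-0.04    0.002   0.0795] rot [-0.0644 -0.3047 12.7296] m [-0.4885  0.1867  0.0564] w 0.038234844851482035
t 7.25 tcp [ 0.6472 -0.0214  0.2668] shift [-0.0402  0.0021  0.1145] rot [-0.0644 -0.3047 12.7296] m [-0.4885  0.1867  0.0564] w 0.038234844851482035
```

>>> {"fn": "step_arm", "kwargs": {"plan": [{"x": -0.02,"y": 0.001,"z": 0.01,"ax": 0,"ay": -0.3,"az": 6.5},{"x": -0.04,"y": 0.002,"z": 0.04,"ax": 0,"ay": -0.3,"az": 12.7},{"x": -0.04,"y": 0.002,"z": 0.07,"ax": 0,"ay": -0.3,"az": 12.7},{"x": -0.04,"y": 0.002,"z": 0.09,"ax": 0,"ay": -0.3,"az": 12.7},{"x": -0.04,"y": 0.002,"z": 0.105,"ax": 0,"ay": -0.3,"az": 12.7},{"x": -0.04,"y": 0.002,"z": 0.1145,"ax": 0,"ay": -0.3,"az": 12.7},{"x": -0.04,"y": 0.002,"z": 0.1145,"ax": 0,"ay": -0.3,"az": 12.7},{"x": -0.04,"y": 0.002,"z": 0.1145,"ax": 0,"ay": -0.3,"az": 12.7}]}}

```text
clock: 8.05
tcp_pos: [0.7077, 0.0165, 0.1708]
orientation: [[-0.825, 0.531, 0.195], [0.555, 0.693, 0.46], [0.109, 0.487, -0.866]]
ft_force: [-0.1, 0.0, -0.2]
width: 0.0383
grip_force: 0.0
```

```bash
python3 -c "
from go import *
where();deck(39.6,.2,50,-.229)"
```

```text
deck tcp mm [40.1999 -1.6428 52.5085]
t 8.05 tcp [0.7077 0.0165 0.1708] shift [ 0.0017 -0.001   0.0025] rot [0.0139 0.2309 0.083 ] m [-0.4975  0.1963 -0.0344] w 0.03828270610397868
```

>>> {"fn": "step_arm", "kwargs": {"plan": [{"x": 0.001,"y": 0,"z": 0.001,"ax": 0,"ay": 0.2,"az": 0},{"x": 0.001,"y": 0,"z": 0.001,"ax": 0,"ay": 0.2,"az": 0},{"x": 0.001,"y": 0,"z": 0.001,"ax": 0,"ay": 0.2,"az": 0},{"x": 0.001,"y": 0,"z": 0.001,"ax": 0,"ay": 0.2,"az": 0},{"x": 0.001,"y": 0,"z": 0.001,"ax": 0,"ay": 0.2,"az": 0},{"x": 0.001,"y": 0,"z": 0.001,"ax": 0,"ay": 0.2,"az": 0}], "grip": 0}}

```text
clock: 8.65
tcp_pos: [0.7064, 0.0162, 0.1701]
orientation: [[-0.825, 0.532, 0.191], [0.554, 0.694, 0.461], [0.112, 0.486, -0.867]]
ft_force: [-4.3, -4.9, 2.9]
width: 0.013
grip_force: 58.5
```

```bash
python3 -c "
from go import *
where();s=monitor.get_state();print(np.array(s['moment'])@n,np.array(s['ft_force'])@M[:3,:3],s['width']);deck(39.6,.2,50,.65)"
```

```text
deck tcp mm [39.2112 -0.561  52.3516]
0.042218308094585044 [-3.9115  2.0556  5.57  ] 0.012959078974452384
t 8.65 tcp [0.7064 0.0162 0.1701] shift [0.0008 0.0002 0.0024] rot [ -0.072    0.0191 -50.3102] m [-0.9479  0.8931  0.3161] w 0.012959078974452384
```

>>> {"fn": "step_arm", "kwargs": {"plan": [{"x": 0,"y": 0,"z": 0.001,"ax": 0,"ay": 0,"az": -6},{"x": 0,"y": 0,"z": 0.001,"ax": 0,"ay": 0,"az": -12},{"x": 0,"y": 0,"z": 0.001,"ax": 0,"ay": 0,"az": -18},{"x": 0,"y": 0,"z": 0.001,"ax": 0,"ay": 0,"az": -24},{"x": 0,"y": 0,"z": 0.001,"ax": 0,"ay": 0,"az": -30},{"x": 0,"y": 0,"z": 0.001,"ax": 0,"ay": 0,"az": -36},{"x": 0,"y": 0,"z": 0.001,"ax": 0,"ay": 0,"az": -42},{"x": 0,"y": 0,"z": 0.001,"ax": 0,"ay": 0,"az": -42}]}}

```text
clock: 9.45
tcp_pos: [0.7068, 0.0173, 0.1707]
orientation: [[-0.968, -0.16, 0.192], [-0.055, 0.885, 0.463], [-0.244, 0.437, -0.866]]
ft_force: [-7.1, -4.1, 8.9]
width: 0.0131
grip_force: 59.2
```

```bash
cat > st.py <<'E'
from go import *
where();s=monitor.get_state();print(np.array(s['moment'])@n,np.array(s['ft_force'])@M[:3,:3],s['width']);deck(39.6,.2,50,.65)
snap('wrist','w6')
im,P=cloud('w6'); q=((P-o)@M[:3,:3])*1e3; q=q.reshape(-1,3)
g=q[(q[:,0]<25)&(q[:,0]>-10)&(q[:,2]>44)&(q[:,2]<56)&(q[:,1]>35)&(q[:,1]<100)]; print('tab',len(g),np.percentile(g,[2,50,98],axis=0))
E
python3 st.py
```

```text
deck tcp mm [40.4496 -0.4529 52.2511]
0.041163557057876554 [-1.1347  5.0081 10.978 ] 0.013144753929269965
t 9.45 tcp [0.7068 0.0173 0.1707] shift [ 0.001  -0.0004  0.0023] rot [ 0.0322  0.0352 -8.1437] m [-0.2885  1.1408  0.5925] w 0.013144753929269965
tab 3030 [[ 0.1294 48.2804 48.3222]
 [ 8.566  60.137  49.7658]
 [17.3101 71.0849 51.1318]]
```

>>> {"fn": "step_arm", "kwargs": {"plan": [{"x": 0,"y": 0,"z": -0.001,"ax": 0,"ay": 0,"az": -2},{"x": 0,"y": 0,"z": -0.001,"ax": 0,"ay": 0,"az": -4},{"x": 0,"y": 0,"z": -0.001,"ax": 0,"ay": 0,"az": -5},{"x": 0,"y": 0,"z": -0.001,"ax": 0,"ay": 0,"az": -5}]}}

```text
clock: 9.9
tcp_pos: [0.7067, 0.0174, 0.1708]
orientation: [[-0.951, -0.242, 0.191], [-0.13, 0.877, 0.462], [-0.28, 0.415, -0.866]]
ft_force: [-4.7, -2.4, 6.1]
width: 0.0131
grip_force: 59.1
```

```bash
python3 st.py
```

```text
deck tcp mm [40.5797 -0.3182 52.2901]
0.024096608833023392 [-0.4392  3.464   7.2417] 0.01309970203859311
t 9.9 tcp [0.7067 0.0174 0.1708] shift [ 0.001  -0.0005  0.0023] rot [ 0.0266  0.0137 -3.2546] m [-0.3245  0.8836  0.4276] w 0.01309970203859311
tab 3043 [[-0.0455 48.2594 48.1147]
 [ 8.4211 60.0827 49.7329]
 [17.2617 71.06   51.0311]]
```

>>> {"fn": "step_arm", "kwargs": {"plan": [{"x": 0,"y": 0,"z": 0,"ax": 0,"ay": 0,"az": -1.5},{"x": 0,"y": 0,"z": 0,"ax": 0,"ay": 0,"az": -3},{"x": 0,"y": 0,"z": 0,"ax": 0,"ay": 0,"az": -4},{"x": 0,"y": 0,"z": 0,"ax": 0,"ay": 0,"az": -4}]}}

```text
clock: 10.35
tcp_pos: [0.7067, 0.0176, 0.1709]
orientation: [[-0.932, -0.308, 0.191], [-0.191, 0.866, 0.463], [-0.308, 0.395, -0.866]]
ft_force: [-5.1, -2.4, 6.1]
width: 0.0128
grip_force: 59.1
```

```bash
python3 st.py
```

```text
deck tcp mm [40.7516 -0.2506 52.2966]
0.005205753277707559 [-0.5361  3.7521  7.3549] 0.012799643178219336
t 10.35 tcp [0.7067 0.0176 0.1709] shift [ 0.0011 -0.0006  0.0023] rot [0.0366 0.013  0.7497] m [-0.3435  0.965   0.4451] w 0.012799643178219336
tab 3043 [[-0.1301 48.2095 47.8858]
 [ 8.321  60.0403 49.7408]
 [17.1958 71.0316 51.0801]]
```

>>> {"fn": "step_arm", "kwargs": {"plan": [{"x": 0,"y": 0,"z": 0,"ax": 0,"ay": 0,"az": 0},{"x": 0,"y": 0,"z": 0,"ax": 0,"ay": 0,"az": 0},{"x": 0,"y": 0,"z": 0,"ax": 0,"ay": 0,"az": 0},{"x": 0,"y": 0,"z": 0,"ax": 0,"ay": 0,"az": 0}], "grip": 40}}

```text
clock: 10.8
tcp_pos: [0.707, 0.0183, 0.1694]
orientation: [[-0.932, -0.308, 0.191], [-0.191, 0.866, 0.462], [-0.308, 0.395, -0.866]]
ft_force: [-0.0, 0.5, 0.2]
width: 0.0343
grip_force: 0.0
```

>>> {"fn": "step_arm", "kwargs": {"plan": [{"x": 0,"y": 0,"z": -0.015,"ax": 0,"ay": 0,"az": 0},{"x": 0,"y": 0,"z": -0.05,"ax": 0,"ay": 0,"az": 0},{"x": 0,"y": 0,"z": -0.09,"ax": 0,"ay": 0,"az": 8},{"x": 0,"y": 0,"z": -0.12,"ax": 0,"ay": 0,"az": 16},{"x": 0,"y": 0,"z": -0.12,"ax": 0,"ay": 0,"az": 24},{"x": 0,"y": 0,"z": -0.12,"ax": 0,"ay": 0,"az": 32},{"x": 0,"y": 0,"z": -0.12,"ax": 0,"ay": 0,"az": 38},{"x": 0,"y": 0,"z": -0.12,"ax": 0,"ay": 0,"az": 38}]}}

```text
clock: 11.6
tcp_pos: [0.684, -0.0378, 0.2745]
orientation: [[-0.924, 0.332, 0.192], [0.383, 0.8, 0.462], [-0.0, 0.5, -0.866]]
ft_force: [-0.5, 0.7, 0.1]
width: 0.0343
grip_force: 0.0
```

```bash
cat > see.py <<'E'
from go import *
import sys
f=sys.argv[1]; snap('wrist',f); where()
im,P=cloud(f); q=((P-o)@M[:3,:3])*1e3; q=q.reshape(-1,3)
g=q[(q[:,0]<25)&(q[:,0]>-10)&(q[:,2]>44)&(q[:,2]<56)&(q[:,1]>35)]; print('tab',len(g),np.percentile(g,[2,50,98],axis=0))
k=q[(q[:,0]>15)&(q[:,0]<65)&(q[:,2]>49)&(q[:,2]<58)&(abs(q[:,1])<28)]; r=cv2.minAreaRect(k[:,:2].astype(np.float32)); a=r[2]-90 if r[1][0]>r[1][1] else r[2]
print('wing',len(k),r,'joint',np.radians(a)-.15)
deck(8.4,58.5,47,0)
E
python3 see.py w7
```

```text
deck tcp mm [ 40.6928  -0.4016 171.6829]
tab 828 [[ 0.1817 47.8893 45.3042]
 [ 8.943  59.7338 49.7138]
 [17.5946 71.0778 51.2197]]
wing 598 ((39.3551025390625, 0.001132965087890625), (10.145255088806152, 37.766963958740234), 37.51774597167969) joint 0.5048081951326497
t 11.65 tcp [ 0.684  -0.0377  0.2742] shift [ 0.059  -0.0322  0.1247] rot [0.0077 0.0237 0.1082] m [-0.4807  0.2078 -0.0236] w 0.034399877131563616
```

The joint reads 0.505 and the gauge is at x=8.9, y=25. Now I'll grip the tab.

>>> {"fn": "step_arm", "kwargs": {"plan": [{"x": 0.03,"y": -0.016,"z": 0.01,"ax": 0,"ay": 0,"az": 0},{"x": 0.059,"y": -0.032,"z": 0.03,"ax": 0,"ay": 0,"az": 0},{"x": 0.059,"y": -0.032,"z": 0.07,"ax": 0,"ay": 0,"az": 0},{"x": 0.059,"y": -0.032,"z": 0.095,"ax": 0,"ay": 0,"az": 0},{"x": 0.059,"y": -0.032,"z": 0.11,"ax": 0,"ay": 0,"az": 0},{"x": 0.059,"y": -0.032,"z": 0.1235,"ax": 0,"ay": 0,"az": 0},{"x": 0.059,"y": -0.032,"z": 0.1235,"ax": 0,"ay": 0,"az": 0},{"x": 0.059,"y": -0.032,"z": 0.1235,"ax": 0,"ay": 0,"az": 0}]}}

```text
clock: 12.45
tcp_pos: [0.6429, 0.0161, 0.151]
orientation: [[-0.924, 0.331, 0.192], [0.383, 0.8, 0.462], [-0.001, 0.5, -0.866]]
ft_force: [-0.9, 1.2, 0.4]
width: 0.0343
grip_force: 0.0
```

```bash
python3 -c "
from go import *
where();deck(8.9,58.5,47,0)"
```

```text
deck tcp mm [ 8.5626 58.0995 47.9821]
t 12.45 tcp [0.6429 0.0161 0.151 ] shift [0.0004 0.0003 0.001 ] rot [ 0.0111  0.0363 -0.0038] m [-0.532   0.1571  0.0255] w 0.03433844837128677
```

>>> {"fn": "step_arm", "kwargs": {"plan": [{"x": 0,"y": 0,"z": 0.001,"ax": 0,"ay": 0,"az": 0},{"x": 0,"y": 0,"z": 0.001,"ax": 0,"ay": 0,"az": 0},{"x": 0,"y": 0,"z": 0.001,"ax": 0,"ay": 0,"az": 0},{"x": 0,"y": 0,"z": 0.001,"ax": 0,"ay": 0,"az": 0},{"x": 0,"y": 0,"z": 0.001,"ax": 0,"ay": 0,"az": 0}], "grip": 0}}

```text
clock: 12.95
tcp_pos: [0.6433, 0.0162, 0.1508]
orientation: [[-0.924, 0.331, 0.193], [0.384, 0.8, 0.462], [-0.002, 0.5, -0.866]]
ft_force: [0.4, -3.4, 5.4]
width: 0.017
grip_force: 59.4
```

```bash
python3 -c "
from go import *
where();s=monitor.get_state();print(np.array(s['ft_force'])@M[:3,:3],s['grip_force'],s['width'])"
```

```text
deck tcp mm [ 8.6706 57.7512 47.6563]
[ 0.0401 -1.6461  6.1561] 59.37790811061859 0.01696987397009379
```

>>> {"fn": "step_arm", "kwargs": {"plan": [{"x": 0.005,"y": 0,"z": -0.0005,"ax": 0,"ay": 0,"az": 0},{"x": 0.014,"y": 0,"z": -0.0005,"ax": 0,"ay": 0,"az": 0},{"x": 0.023,"y": 0,"z": -0.0005,"ax": 0,"ay": 0,"az": 0},{"x": 0.032,"y": 0,"z": -0.0005,"ax": 0,"ay": 0,"az": 0},{"x": 0.041,"y": 0,"z": -0.0005,"ax": 0,"ay": 0,"az": 0},{"x": 0.05,"y": 0,"z": -0.0005,"ax": 0,"ay": 0,"az": 0},{"x": 0.058,"y": 0,"z": -0.0005,"ax": 0,"ay": 0,"az": 0},{"x": 0.062,"y": 0,"z": -0.0005,"ax": 0,"ay": 0,"az": 0}]}}

```text
clock: 13.75
tcp_pos: [0.5851, 0.0404, 0.1508]
orientation: [[-0.924, 0.331, 0.193], [0.383, 0.8, 0.462], [-0.001, 0.5, -0.866]]
ft_force: [2.2, -3.0, 3.6]
width: 0.0169
grip_force: 59.3
```

>>> {"fn": "step_arm", "kwargs": {"plan": [{"x": 0,"y": 0,"z": 0,"ax": 0,"ay": 0,"az": 0},{"x": 0,"y": 0,"z": 0,"ax": 0,"ay": 0,"az": 0}]}}

```text
clock: 13.95
tcp_pos: [0.5847, 0.0406, 0.1508]
orientation: [[-0.924, 0.331, 0.191], [0.382, 0.8, 0.463], [0.0, 0.501, -0.866]]
ft_force: [0.3, -4.1, 7.5]
width: 0.0169
grip_force: 60.0
```

Run:
```python
from go import *
snap('wrist','w8');where();s=monitor.get_state();print(np.array(s['ft_force'])@M[:3,:3],s['width'])
im,P=cloud('w8'); q=((P-o)@M[:3,:3])*1e3; q=q.reshape(-1,3)
g=q[(q[:,0]<25)&(q[:,0]>-10)&(q[:,2]>40)&(q[:,2]<56)&(q[:,1]>80)&(q[:,1]<145)]; print('tab',len(g),np.percentile(g,[2,50,98],axis=0))
snap('top','t2'); im,P=cloud('t2'); q=((P-o)@M[:3,:3])*1e3; q=q.reshape(-1,3)
k=q[(q[:,0]>15)&(q[:,0]<65)&(q[:,2]>46)&(q[:,2]<62)&(abs(q[:,1])<28)]; print(cv2.minAreaRect(k[:,:2].astype(np.float32)) if len(k)>5 else 0)
# goal over the tray: initial grasp pose TCP
a=np.radians(180+5.25); x=np.array([np.cos(a),np.sin(a),0]); z=np.array([0,0,-1.])
rel([.5,.2,.3],np.c_[x,np.cross(z,x),z])
```

```text
deck tcp mm [  8.7327 121.3035  47.5782]
[ 0.9601 -1.4761  9.8641] 0.017034501237567345
tab 3092 [[ -8.6637 112.43    40.9414]
 [  8.2142 128.8668  49.5938]
 [ 22.7919 135.4231  55.0392]]
((40.289878845214844, 1.6507434844970703), (12.076040267944336, 37.134178161621094), 37.01337814331055)
t 14.05 tcp [0.5847 0.0406 0.1508] shift [ 0.1393  0.1742 -0.0716] rot [ 29.4485   7.2352 -27.0966] m [-0.5115 -0.1878 -0.1611] w 0.017171987021715986
```

The gauge is drawn clear to y≈88 and the wing angle is unchanged at 37°. I'll lift it and go back to the tray.

>>> {"fn": "step_arm", "kwargs": {"plan": [{"x": 0,"y": 0,"z": -0.02,"ax": 0,"ay": 0,"az": 0},{"x": 0,"y": 0,"z": -0.06,"ax": 0,"ay": 0,"az": 0},{"x": 0,"y": 0,"z": -0.1,"ax": 0,"ay": 0,"az": 0},{"x": 0,"y": 0,"z": -0.14,"ax": 7,"ay": 2,"az": -6},{"x": 0.02,"y": 0.03,"z": -0.15,"ax": 13,"ay": 3,"az": -12},{"x": 0.05,"y": 0.06,"z": -0.15,"ax": 19,"ay": 5,"az": -18},{"x": 0.07,"y": 0.1,"z": -0.15,"ax": 25,"ay": 6,"az": -23},{"x": 0.09,"y": 0.13,"z": -0.14,"ax": 29.4,"ay": 7.2,"az": -27.1}]}}

```text
clock: 14.85
tcp_pos: [0.5164, 0.1173, 0.3376]
orientation: [[-0.995, -0.098, 0.0], [-0.098, 0.995, -0.004], [0.0, -0.004, -1.0]]
ft_force: [-0.2, 1.2, -2.3]
width: 0.0167
grip_force: 59.1
```

>>> {"fn": "step_arm", "kwargs": {"plan": [{"x": 0,"y": 0,"z": 0,"ax": 0,"ay": 0,"az": 0},{"x": 0,"y": 0,"z": 0,"ax": 0,"ay": 0,"az": 0}]}}

```text
clock: 15.05
tcp_pos: [0.5158, 0.1164, 0.3346]
orientation: [[-0.995, -0.097, -0.005], [-0.097, 0.995, -0.001], [0.005, -0.0, -1.0]]
ft_force: [0.4, -0.6, -1.3]
width: 0.0169
grip_force: 59.3
```

```bash
cat > tray.py <<'E'
from go import *
a=np.radians(180+5.25); x=np.array([np.cos(a),np.sin(a),0]); z=np.array([0,0,-1.])
for h in(.16,.052): rel([.425,.292,h],np.c_[x,np.cross(z,x),z])
print(monitor.get_state()['ft_force'])
E
python3 tray.py
```

```text
t 15.05 tcp [0.5158 0.1164 0.3346] shift [0.0725 0.1837 0.1749] rot [-0.0221 -0.2675  0.3311] m [-0.1428 -0.0081 -0.014 ] w 0.016906575134789253
t 15.05 tcp [0.5158 0.1164 0.3346] shift [0.072  0.1837 0.2829] rot [-0.0221 -0.2675  0.3311] m [-0.1428 -0.0081 -0.014 ] w 0.016906575134789253
[ 0.4056 -0.6068 -1.2844]
```

>>> {"fn": "step_arm", "kwargs": {"plan": [{"x": 0.018,"y": 0.046,"z": 0,"ax": 0,"ay": -0.3,"az": 0.3},{"x": 0.036,"y": 0.092,"z": 0.02,"ax": 0,"ay": -0.3,"az": 0.3},{"x": 0.054,"y": 0.138,"z": 0.05,"ax": 0,"ay": -0.3,"az": 0.3},{"x": 0.072,"y": 0.184,"z": 0.08,"ax": 0,"ay": -0.3,"az": 0.3},{"x": 0.072,"y": 0.184,"z": 0.12,"ax": 0,"ay": -0.3,"az": 0.3},{"x": 0.072,"y": 0.184,"z": 0.16,"ax": 0,"ay": -0.3,"az": 0.3},{"x": 0.072,"y": 0.184,"z": 0.175,"ax": 0,"ay": -0.3,"az": 0.3},{"x": 0.072,"y": 0.184,"z": 0.175,"ax": 0,"ay": -0.3,"az": 0.3}]}}

```text
clock: 15.85
tcp_pos: [0.4276, 0.2875, 0.1576]
orientation: [[-0.996, -0.084, -0.002], [-0.084, 0.996, -0.005], [0.003, -0.005, -1.0]]
ft_force: [-0.9, 0.4, -2.5]
width: 0.0168
grip_force: 59.3
```

```bash
python3 tray.py
```

```text
t 15.85 tcp [0.4276 0.2875 0.1576] shift [ 0.0023  0.0047 -0.0024] rot [-0.2973 -0.1477 -0.4223] m [-0.0261  0.0151  0.0226] w 0.016839784927928116
t 15.85 tcp [0.4276 0.2875 0.1576] shift [0.002  0.0053 0.1056] rot [-0.2973 -0.1477 -0.4223] m [-0.0261  0.0151  0.0226] w 0.016839784927928116
[-0.8531  0.3955 -2.4906]
```

>>> {"fn": "step_arm", "kwargs": {"plan": [{"x": 0.001,"y": 0.002,"z": 0.03,"ax": 0,"ay": 0,"az": 0},{"x": 0.001,"y": 0.002,"z": 0.06,"ax": 0,"ay": 0,"az": 0},{"x": 0.001,"y": 0.002,"z": 0.08,"ax": 0,"ay": 0,"az": 0},{"x": 0.001,"y": 0.002,"z": 0.093,"ax": 0,"ay": 0,"az": 0},{"x": 0.001,"y": 0.002,"z": 0.1,"ax": 0,"ay": 0,"az": 0},{"x": 0.001,"y": 0.002,"z": 0.104,"ax": 0,"ay": 0,"az": 0},{"x": 0.001,"y": 0.002,"z": 0.104,"ax": 0,"ay": 0,"az": 0},{"x": 0.001,"y": 0.002,"z": 0.104,"ax": 0,"ay": 0,"az": 0}]}}

```text
clock: 16.65
tcp_pos: [0.4299, 0.2934, 0.0582]
orientation: [[-0.996, -0.086, 0.007], [-0.086, 0.996, 0.002], [-0.007, 0.001, -1.0]]
ft_force: [0.3, -0.3, -1.1]
width: 0.0167
grip_force: 59.4
```

```bash
python3 tray.py
```

```text
t 16.65 tcp [0.4299 0.2934 0.0582] shift [ 0.0043 -0.0009 -0.1018] rot [ 0.0656  0.3969 -0.3138] m [-0.0603  0.1122 -0.0194] w 0.016672685065525463
t 16.65 tcp [0.4299 0.2934 0.0582] shift [ 0.0051 -0.001   0.0062] rot [ 0.0656  0.3969 -0.3138] m [-0.0603  0.1122 -0.0194] w 0.016672685065525463
[ 0.2574 -0.3476 -1.0671]
```

>>> {"fn": "step_arm", "kwargs": {"plan": [{"x": 0.004,"y": -0.001,"z": 0.001,"ax": 0,"ay": 0.3,"az": 0},{"x": 0.004,"y": -0.001,"z": 0.003,"ax": 0,"ay": 0.3,"az": 0},{"x": 0.004,"y": -0.001,"z": 0.005,"ax": 0,"ay": 0.3,"az": 0},{"x": 0.004,"y": -0.001,"z": 0.006,"ax": 0,"ay": 0.3,"az": 0},{"x": 0.004,"y": -0.001,"z": 0.006,"ax": 0,"ay": 0.3,"az": 0},{"x": 0.004,"y": -0.001,"z": 0.006,"ax": 0,"ay": 0.3,"az": 0}]}}

```text
clock: 17.25
tcp_pos: [0.4255, 0.2918, 0.0517]
orientation: [[-0.996, -0.086, 0.0], [-0.086, 0.996, 0.0], [-0.0, 0.0, -1.0]]
ft_force: [-1.7, -1.7, 3.5]
width: 0.017
grip_force: 59.9
```

```bash
python3 tray.py
```

```text
t 17.25 tcp [0.4255 0.2918 0.0517] shift [ 0.0004  0.0003 -0.1083] rot [ 0.0218  0.0252 -0.3052] m [-0.2856  0.2947  0.044 ] w 0.016954341209072132
t 17.25 tcp [0.4255 0.2918 0.0517] shift [ 0.0005  0.0003 -0.0003] rot [ 0.0218  0.0252 -0.3052] m [-0.2856  0.2947  0.044 ] w 0.016954341209072132
[-1.6887 -1.6659  3.4829]
```

Light contact force (3.5 N up) at the expected height, so I'll release and back off.

>>> {"fn": "step_arm", "kwargs": {"plan": [{"x": 0,"y": 0,"z": 0,"ax": 0,"ay": 0,"az": 0},{"x": 0,"y": 0,"z": 0,"ax": 0,"ay": 0,"az": 0},{"x": 0,"y": 0,"z": 0,"ax": 0,"ay": 0,"az": 0},{"x": 0,"y": 0,"z": 0,"ax": 0,"ay": 0,"az": 0},{"x": 0,"y": 0,"z": 0,"ax": 0,"ay": 0,"az": 0}], "grip": 55}}

```text
clock: 17.75
tcp_pos: [0.4256, 0.2918, 0.0514]
orientation: [[-0.996, -0.086, 0.0], [-0.086, 0.996, 0.0], [-0.0, 0.0, -1.0]]
ft_force: [0.2, -0.9, -0.4]
width: 0.0467
grip_force: 0.0
```

>>> {"fn": "step_arm", "kwargs": {"plan": [{"x": 0,"y": 0,"z": -0.02,"ax": 0,"ay": 0,"az": 0},{"x": 0,"y": 0,"z": -0.06,"ax": 0,"ay": 0,"az": 0},{"x": 0,"y": 0,"z": -0.11,"ax": 0,"ay": 0,"az": 0},{"x": 0,"y": 0,"z": -0.16,"ax": 0,"ay": 0,"az": 0},{"x": 0,"y": 0,"z": -0.2,"ax": 0,"ay": 0,"az": 0},{"x": 0,"y": 0,"z": -0.2,"ax": 0,"ay": 0,"az": 0},{"x": 0,"y": 0,"z": -0.2,"ax": 0,"ay": 0,"az": 0}]}}

```text
clock: 18.45
tcp_pos: [0.4257, 0.2918, 0.2523]
orientation: [[-0.996, -0.086, 0.002], [-0.086, 0.996, 0.002], [-0.002, 0.001, -1.0]]
ft_force: [0.3, -0.2, -0.6]
width: 0.0473
grip_force: 0.0
```

Run:
```python
from go import *
snap('wrist','w9'); im,P=cloud('w9'); s=P[145:260,245:310]; Z=s[...,2]
tab=s[(Z>.045)&(Z<.07)]; bl=s[(Z>.018)&(Z<.035)]
print(len(tab),np.percentile(tab,[3,50,97],axis=0)); print(len(bl),np.percentile(bl,[2,50,98],axis=0)); print(np.polyfit(bl[:,0],bl[:,2],1),monitor.get_state()['clock'])
snap('top','t3'); im,P=cloud('t3'); q=((P-o)@M[:3,:3])*1e3; q=q.reshape(-1,3)
k=q[(q[:,0]>15)&(q[:,0]<65)&(q[:,2]>46)&(q[:,2]<62)&(abs(q[:,1])<28)]; print(cv2.minAreaRect(k[:,:2].astype(np.float32)))
```

```text
422 [[0.4117 0.2825 0.0489]
 [0.4225 0.2909 0.0538]
 [0.4346 0.2994 0.0553]]
812 [[0.4111 0.2848 0.0219]
 [0.4702 0.2947 0.024 ]
 [0.503  0.3043 0.0309]]
[-0.0189  0.033 ] 18.5
((40.49064254760742, 1.6843433380126953), (11.63839054107666, 37.659706115722656), 38.199310302734375)
```

View pics/w9.png

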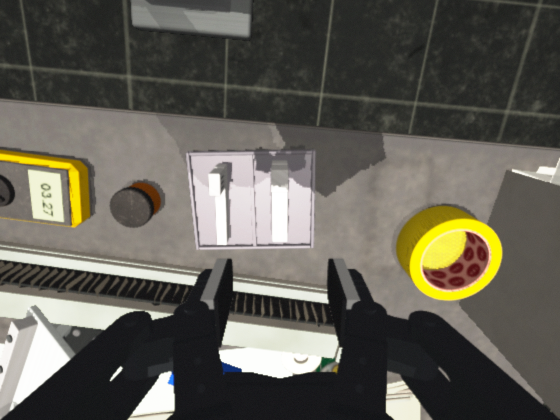

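The thick gauge is standing back in its compartment at (280,205), within 2 mm of where it started. The thin gauge at (220,205) hasn't moved, and the joint is still about 0.5, so I'll hand in.

```bash
python3 -c "
from h import *
print(job.sign_off())"
```

```text
the job is handed in; nothing more can be done
None
```

I handed the job in at about 18.5 s: the eccentric is set at about 0.5 rad, the thick gauge was drawn clear and stands upright in its own compartment within 2 mm of where it started; sign-off returned no verdict.

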